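Slide the tea tray between the jars to the hob

TASK

Push the small steel tray, with its tea glass standing in it, along the counter and through the narrow gap between the two squat storage jars, and on until its leading end rests squarely up against the side of the induction hob, ready to be filled. Push it all the way: do not lift or carry the tray or the glass, and keep the glass upright in the tray. Leave everything else where it stands, and take the hand away at the end.

Things in the scene. Friction and masses are not known exactly. Their poses are not given: they have to be found in the camera images.
- tray: Small open steel tray, loose, 110 mm long (its x axis), 76 mm wide (its y axis), 30 mm high, walls 3 mm thick with flat upright outsides, floor 3 mm. 190 to 340 g. Both ends are alike. Origin: centre of its underside, on the counter at z = 0.
- glass: Tea glass standing loose in the tray, 48 mm across, 56 mm high (its top is 59 mm above the counter), 70 to 140 g. Origin: centre of its underside; its z axis points up through its mouth.
- jars: Two squat round white storage jars with wooden lids, each 90 mm across and 50 mm high, fixed to the counter 172 mm apart centre to centre, so that the gap between them is 82 mm at its narrowest. Origin: on the counter at the middle of the gap. Its x axis runs straight through the gap, from the tray's side to the hob's side; the jars' centres lie at y = +86 and -86 mm.
- hob: Induction hob, fixed: a flat slab with pale metal sides and a black glass top, 48 mm high, with flat upright sides. Origin: on the counter, at the middle of the 340 mm long side that faces the jars. Its x axis points from that side into the hob (280 mm deep), its y axis runs along the side.
- pan: Bystander: small steel saucepan, 150 mm across, 75 mm high, standing on the hob. Origin: centre of its underside.
- salt: Bystander: glass salt jar, 38 mm across, 52 mm high, behind the jar nearer the robot, on the hob's side. Origin: centre of its underside.
- spare_glass: Bystander: empty tea glass, 52 mm across, 58 mm high, on the bare counter beyond the far jar. Origin: centre of its underside.
- spoon: Bystander: steel spoon, 150 mm long, lying on the far side of the tray, roughly parallel to the way through the gap. Origin: about under its middle.
- tea_box: Bystander: flat cardboard tea box, 90 x 55 x 34 mm, beyond the far jar. Origin: centre of its underside.
- oil: Bystander: tall oil bottle, 64 mm across, 200 mm high, on the right. Origin: centre of its underside.
- tin: Bystander: steel tin, 74 mm across, 100 mm high, on the right. Origin: centre of its underside.
Not all that is in view belongs to the job. What is shaped like the tray but orange is not meant. Leave any blue look-alike of the glass alone.

How it is judged:
By the outcome, as a careful person would: the job done as asked, in the order asked, and still so for the second after the job is handed in, with the robot touching nothing.
It also fails if it takes over 70 s, if anything falls off the work surface, if the arm or the gripper's body presses on something with over 40 N, if the wrist force passes 120 N, or if a joint passes its speed limit or range.

ROBOT

A 7-joint arm with a two-finger parallel gripper is mounted at the origin on the work surface. World frame = base frame: x ahead of the robot, y to its left, z up, the work surface at z = 0. Lengths are in mm, angles in degrees, forces in N, time in s.
With the tool pointing down it reaches from about 400 to 850 mm from the base axis. Payload 10.4 kg.
Tool frame: the origin (TCP) lies midway between the tips of the shut fingers; the grasp point (between the pads) lies 19 mm behind it; z points along the fingers, y is the direction in which the jaws open and shut (so a half turn about z gives the same grasp; the last joint's range is limited). The gripper opens to 87 mm and grips with 3 to 60 N. Pads are 19 mm wide; open, the fingers measure 117 mm over their backs; the gripper's body (75 mm by 190 mm) begins 51 mm behind the grasp point.
Start: joints at [73.648, 19.034, -3.707, 83.658, 1.238, 77.344, -5.071], TCP at [162.387, -603.558, 222.576] pointing down, gripper open.
Joint ranges: [-148.97, 148.97], [-28.65, 121.19], [-84.17, 76.75], [9.2, 138.47], [-72.65, 252.65], [3.7, 117.97], [-149.18, 149.18]. Speed limits (degrees/s): [127.2, 127.2, 159.86, 159.86, 180, 180, 180].

INTERFACE

Orientations are given as [roll, pitch, yaw] about the fixed x, y, z axes, in that order (R = Rz(yaw) Ry(pitch) Rx(roll)).
In Python, from bench import * gives the robot as it stands. The module is installed in compiled form; this text tells all that it offers.
- The arm moves only by the tool move_arm, never from a script. Its argument "targets" is a list of rows, each an object with "linear": the shift along the tool's x, y, z in mm, a list of three; "dr": the turn, a rotation vector about the tool's x, y, z in rad, a list of three. In form: [{"linear": [x, y, z], "dr": [wx, wy, wz]}, ...]. A call has 1 to 5 rows; each row shifts and turns the commanded pose from where the row before left it, along the tool's axes as they then stand; what a row does not reach is not made up. A row lasts 1/12 s, in which the tool goes at most 41.7 mm and 7.16 degrees, less where a joint would pass 70% of its speed; a pose out of reach is approached as far as the arm can. A call with a gripper value outside its range is refused whole. "claw" is the finger opening in mm, from 0 to 87, set as the call begins (left out, the last holds). The fingers move at their own pace and stop on an object; the grip force is fixed at half the most. Time passes only in rows, so rows that do not move let the fingers close. It gives the time, the measured TCP pose, the force and the opening at its end, in the units of the state.
- get_state(): the state, without advancing time (a new reading comes with each control period).
- get_image(name): name is "scene" or "side" or "wrist"; returns a dict with "color" (480x640x3 uint8, red, green, blue), "K" (3x3 intrinsics, pixels), "origin" and "rotation" of the camera in the world; the wrist camera has in their place "tool_from_camera" (4x4, takes a point from camera to tool coordinates, whose origin is the TCP and whose axes are the flange's). Camera axes: x right, y up, looking along -z (the intrinsics and any distortion apply to the point x, -y, -z); pixel columns grow to the right and rows downward; lengths in mm; the calibration is good to about 2 mm. A picture is of the moment at which its call begins: read the wrist's pose just before it. There is no depth.
- close_job(): hands the job in, once; it reports no verdict.
The state is a dict: "time": time; "joint_pos": joint angles; "joint_vel": joint speeds; "tau": joint torques, N m; "tool_pos": TCP position; "tool_rot": TCP orientation; "contact_force": force on the tool from outside, world axes, zero at the start; "torque": the same for the moment, N m; "gripper_width": finger opening in mm.
Only numpy, scipy, OpenCV 4.12 (cv2) and the standard library are available. Lean on these libraries where they do the work, as an engineer would, in place of code of your own. Each camera call takes 0.05 s, during which the arm holds its last target. There are 200 camera calls.

## Working session

There is one attempt and no reset: what is moved stays moved. The work goes in short steps, Python scripts to look and compute and a tool call to move; the robot and the scene stay as the last step left them, time stands still between calls to the robot, and variables do not carry over. Pictures are saved under pics/ and viewed, about 8 in all and at most 12, crops included, and the job is handed in when it is done.

Besides the shell and the picture viewer there is one more tool, called after "Call:" as name(argument=value, ...) on one line, values as JSON. move_arm: Moves the arm, as the interface text tells. Its arguments: {"type":"object","properties":{"targets":{"type":"array"},"claw":{"type":"number"}},"required":["targets"]}

```bash
mkdir -p pics
cat > h.py <<'E'
from bench import *
import numpy as np, cv2
from scipy.spatial.transform import Rotation as Ro
def ray(im,u,v):
    K=im["K"]; d=np.linalg.inv(K)@np.array([u,v,1.0]); d=np.array([d[0],-d[1],-d[2]])
    return np.array(im["origin"]),np.array(im["rotation"])@d
def onz(im,u,v,z):
    o,d=ray(im,u,v); return o+d*(z-o[2])/d[2]
def proj(im,p):
    q=np.array(im["rotation"]).T@(np.array(p)-im["origin"]); q=np.array([q[0],-q[1],-q[2]]); q=im["K"]@q; return q[:2]/q[2]
def save(im,name): cv2.imwrite("pics/"+name,im["color"][:,:,::-1])
E
python3 - <<'E'
from h import *
s=get_state();print({k:np.round(v,2).tolist() for k,v in s.items()})
for n in ("scene","side"):
    im=get_image(n);save(im,n+"0.png");print(n,{k:np.round(v,2).tolist() for k,v in im.items() if k!="color"})
    np.save(n+"0.npy",im,allow_pickle=True)
E
```

```text
{'time': 0.0, 'joint_pos': [73.65, 19.07, -3.71, 83.71, 1.24, 77.34, -5.07], 'joint_vel': [-0.01, -0.01, 0.07, -0.02, -0.01, -0.04, 0.06], 'tau': [0.0, -62.32, 0.03, -38.99, -0.06, 0.04, 0.0], 'tool_pos': [162.28, -603.16, 221.75], 'tool_rot': [-179.92, 0.0, 15.06], 'contact_force': [-0.18, -0.62, 0.61], 'torque': [0.0, -0.05, 0.07], 'gripper_width': 86.96}
scene {'K': [[527.13, 0.0, 324.57], [0.0, 527.13, 235.32], [0.0, 0.0, 1.0]], 'origin': [1278.99, 750.38, 850.52], 'rotation': [52.2, 0.64, 140.0]}
side {'K': [[609.75, 0.0, 323.42], [0.0, 609.75, 229.93], [0.0, 0.0, 1.0]], 'origin': [-38.32, 1098.03, 880.45], 'rotation': [58.76, -1.13, -149.67]}
```

View pics/scene0.png

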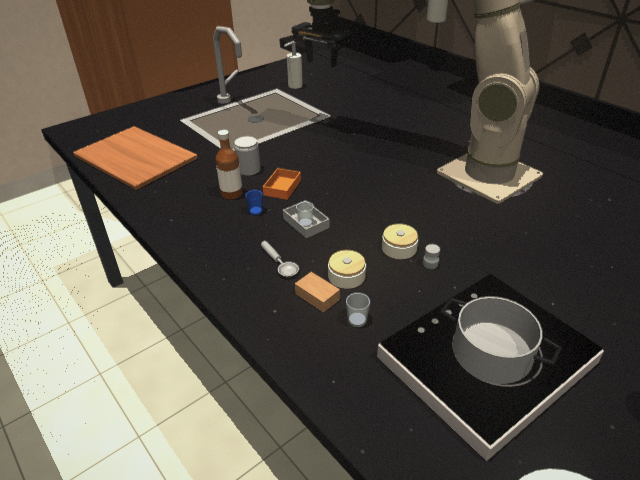

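View pics/side0.png

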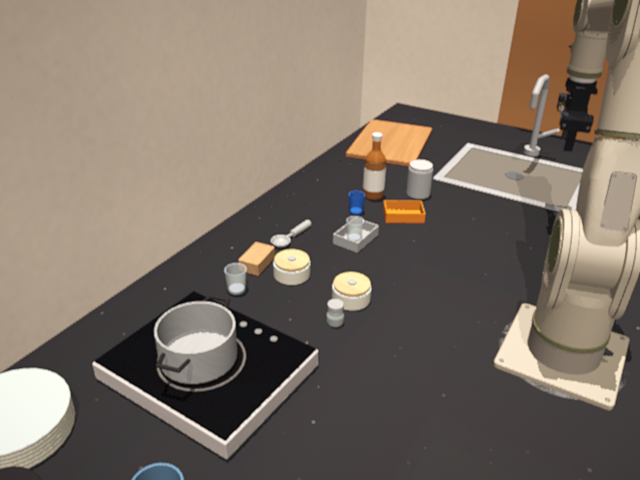

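```bash
sed -i 's/^def ray/def fix(im):\n    r=np.array(im["rotation"])\n    if r.shape==(3,): im["rotation"]=Ro.from_euler("xyz",r,degrees=True).as_matrix()\n    return im\ndef ray/' h.py
python3 - <<'E'
from h import *
I={n:fix(np.load(n+"0.npy",allow_pickle=True).item()) for n in("scene","side")}
a=I["scene"]["color"][160:320,235:445];b=I["side"]["color"][185:335,230:440]
a=cv2.resize(a,None,fx=3.8,fy=3.8,interpolation=cv2.INTER_CUBIC)[:, :798];b=cv2.resize(b,None,fx=3.8,fy=3.8,interpolation=cv2.INTER_CUBIC)
cv2.imwrite("pics/ca.png",a[:600,:,::-1]);cv2.imwrite("pics/cb.png",b[:,:,::-1])
for n,im in I.items():
    h=cv2.cvtColor(im["color"],cv2.COLOR_RGB2HSV)
    m=cv2.inRange(h,(18,60,120),(35,255,255))
    c,_=cv2.findContours(m,cv2.RETR_EXTERNAL,cv2.CHAIN_APPROX_NONE)
    for k in c:
        if 250<cv2.contourArea(k)<1500:
            P=np.array([onz(im,*p[0],50)[:2] for p in k],np.float32); (x,y),r=cv2.minEnclosingCircle(P)
            print(n,"lid",cv2.fitEllipse(k)[0],cv2.contourArea(k),np.round([x,y,r],1))
for u,v in [(378,350),(491,276),(602,352)]: print("hob scene",np.round(onz(I["scene"],u,v,48),1))
for u,v in [(195,298),(317,355),(97,362)]: print("hob side",np.round(onz(I["side"],u,v,48),1))
E
```

```text
scene lid (346.4547424316406, 261.4909362792969) 645.0 [648.4  62.3  44.3]
scene lid (399.947265625, 234.02719116210938) 530.0 [479.2  70.8  45.5]
scene lid (491.743896484375, 174.21681213378906) 1331.0 [ 64.1  35.2 150.4]
scene lid (513.1958618164062, 55.842044830322266) 1140.5 [-943.1 -531.1  627.5]
side lid (351.60552978515625, 282.6604309082031) 670.0 [466.5  75.4  47.1]
side lid (291.3206787109375, 258.8260192871094) 575.0 [637.1  66.2  47.9]
hob scene [775.5 297.3  48. ]
hob scene [433.7 310.9  48. ]
hob scene [452.9 579.7  48. ]
hob side [734.3 306.5  48. ]
hob side [411.7 321.2  48. ]
hob side [761.8 558.9  48. ]
```

View pics/ca.png

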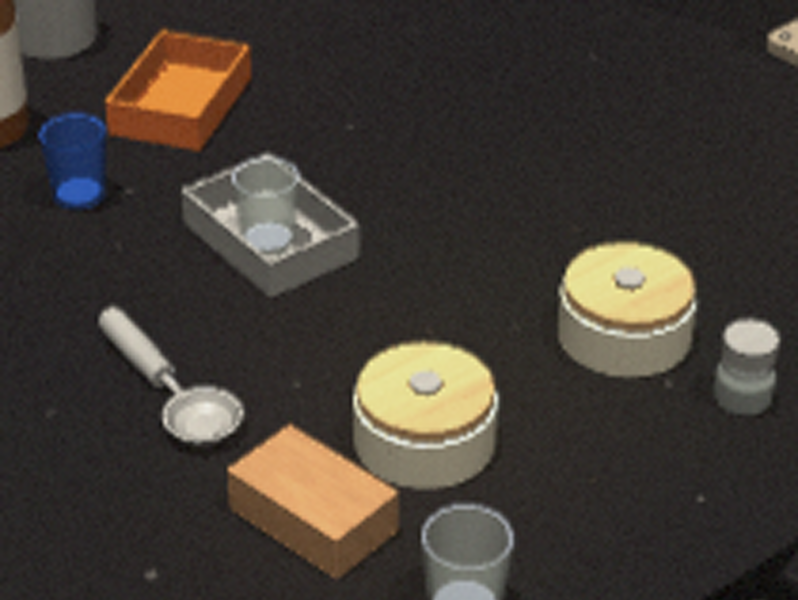

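View pics/cb.png

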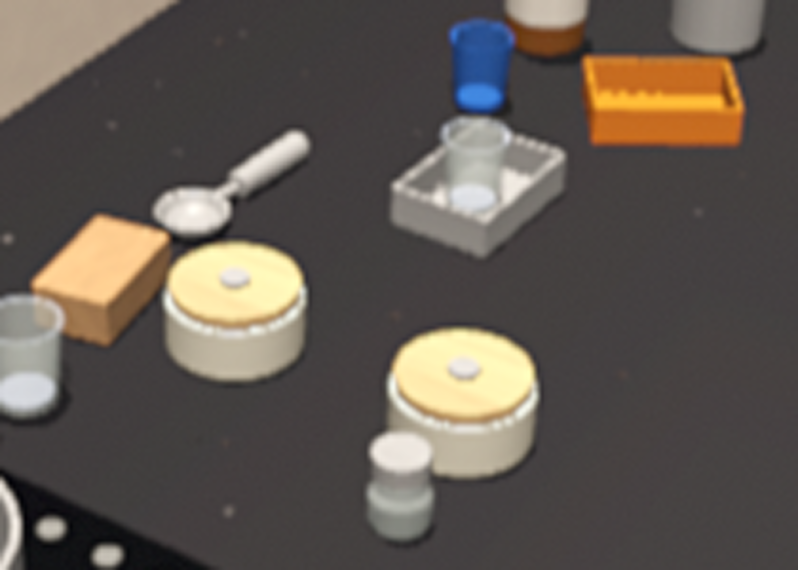

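```bash
cat >> h.py <<'E'
def tri(obs):
    A=np.zeros((3,3));b=np.zeros(3)
    for im,u,v in obs:
        o,d=ray(im,u,v);d=d/np.linalg.norm(d);M=np.eye(3)-np.outer(d,d);A+=M;b+=M@o
    p=np.linalg.solve(A,b); return p,[np.round(proj(im,p)-[u,v],1).tolist() for im,u,v in obs]
E
python3 - <<'E'
from h import *
I={n:fix(np.load(n+"0.npy",allow_pickle=True).item()) for n in("scene","side")}
S=lambda x,y:(I["scene"],x/3.8+235-.4,y/3.8+160-.4)
T=lambda x,y:(I["side"],x/3.8+230-.4,y/3.8+185-.4)
for n,a,b in [("jarF",S(426,381),T(234,277)),("jarN",S(629,277),T(464,368)),("tray-x+y",S(357,226),T(483,222)),("tray+x+y",S(272,262),T(392,183)),("tray-x-y",S(267,155),T(565,152)),
 ("salt top",S(751,337),T(401,450)),("spoonbowl",S(203,416),T(193,213)),("spoonend",S(108,317),T(297,141)),("teabox nearcorner",S(337,540),T(103,307)),("glassrim",S(265,181),T(477,134)),
 ("hobN",(I["scene"],491,276),(I["side"],317,355)),("hobNfar",(I["scene"],602,352),(I["side"],222,443))]:
    p,r=tri([a,b]);print(n,np.round(p,1),r)
print(proj(I["scene"],[0,0,0]),proj(I["side"],[0,0,0]))
E
```

```text
jarF [642.1  58.2  47.7] [[0.1, 0.2], [0.1, -0.2]]
jarN [470.   66.   46.7] [[0.1, 0.2], [0.1, -0.2]]
tray-x+y [ 550.9 -115.2   27. ] [[0.1, 0.2], [0.1, -0.2]]
tray+x+y [ 624.9 -117.5   32. ] [[-0.1, -0.2], [-0.1, 0.2]]
tray-x-y [ 543.2 -226.7   28. ] [[-0.1, -0.3], [-0.1, 0.3]]
salt top [460.7 161.7  50.5] [[0.0, 0.0], [0.0, -0.0]]
spoonbowl [741.4 -41.6   9.6] [[0.1, 0.2], [0.1, -0.1]]
spoonend [ 730.4 -162.8   11.1] [[0.0, 0.0], [0.0, -0.0]]
teabox nearcorner [735.8  80.6  -3.3] [[-0.8, -2.4], [-1.2, 1.9]]
glassrim [ 587.9 -171.5   55.3] [[-0.2, -0.7], [-0.3, 0.6]]
hobN [419.9 305.   33.4] [[0.4, 0.8], [0.5, -0.8]]
hobNfar [443.7 578.4  38.6] [[0.2, 0.3], [0.3, -0.3]]
[489.37686368 173.99548699] [561.83511962 352.85527335]
```

Run:
```python
from h import *
I={n:fix(np.load(n+"0.npy",allow_pickle=True).item()) for n in("scene","side")}
im=I["scene"]
for n,u,v,z in [("oil base",231,194,0),("oilcap",224,133,200),("tin",247,170,0),("tintop",246,143,100),("blue",255,212,0),("orange c",282,183,15),("orange corner near",287,199,0),("orange R",300,175,30),("tbox corner",319,290,34),("spareglass",358,320,0)]: print(n,np.round(onz(im,u,v,z)))
im=I["side"]
for n,u,v,z in [("oil base",375,197,0),("oilcap",377,136,200),("tin top",420,165,100),("blue",356,211,0)]: print(n,np.round(onz(im,u,v,z)))
w=get_image("wrist");save(w,"w0.png");print(w["K"],np.round(w["tool_from_camera"],3))
R=Ro.from_euler("xyz",get_state()["tool_rot"],degrees=True).as_matrix();print(np.round(R,3))
```

```text
oil base [ 662. -427.    0.]
oilcap [ 661. -419.  200.]
tin [ 551. -512.    0.]
tintop [ 551. -498.  100.]
blue [ 660. -305.    0.]
orange c [ 527. -358.   15.]
orange corner near [ 554. -298.    0.]
orange R [ 473. -339.   30.]
tbox corner [747.  82.  34.]
spareglass [720. 182.   0.]
oil base [ 644. -416.    0.]
oilcap [ 650. -413.  200.]
tin top [ 542. -501.  100.]
blue [ 653. -307.    0.]
[[380.8589988    0.         319.77307578]
 [  0.         380.8589988  239.2152405 ]
 [  0.           0.           1.        ]] [[  -0.       0.968    0.249   67.617]
 [   1.       0.       0.      -0.188]
 [   0.       0.249   -0.968 -161.614]
 [   0.       0.       0.       1.   ]]
[[ 0.966  0.26  -0.   ]
 [ 0.26  -0.966  0.001]
 [-0.    -0.001 -1.   ]]
```

```bash
cat >> h.py <<'E'
def plan(target,yaw,n,start=None):
    s=get_state(); p=np.array(s["tool_pos"]); R=Ro.from_euler("xyz",s["tool_rot"],degrees=True)
    Rt=Ro.from_euler("xyz",[180,0,yaw],degrees=True); rv=(R.inv()*Rt).as_rotvec()
    if abs(rv[2])>1e-6 and start: rv=rv*start
    dp=(np.array(target)-p)/n; d=rv/n
    print("from",np.round(p,1),np.round(s["tool_rot"],2),"rv",np.round(rv,3))
    for i in range(n):
        l=(R*Ro.from_rotvec(d*i)).inv().apply(dp)
        print('{"linear":%s,"dr":%s},'%(np.round(l,1).tolist(),np.round(d,4).tolist()),end="\n" if i%5==4 else "")
E
python3 -c "
from h import *
plan([690,-172,190],177.4,25)"
```

```text
from [ 162.3 -603.3  222. ] [-179.94    0.     15.06] rv [-0.000e+00 -1.000e-03 -2.833e+00]
{"linear":[24.9, -11.2, 1.3],"dr":[-0.0, -0.0001, -0.1133]},{"linear":[26.0, -8.3, 1.3],"dr":[-0.0, -0.0001, -0.1133]},{"linear":[26.7, -5.3, 1.3],"dr":[-0.0, -0.0001, -0.1133]},{"linear":[27.2, -2.2, 1.3],"dr":[-0.0, -0.0001, -0.1133]},{"linear":[27.2, 0.8, 1.3],"dr":[-0.0, -0.0001, -0.1133]},
{"linear":[27.0, 3.9, 1.3],"dr":[-0.0, -0.0001, -0.1133]},{"linear":[26.4, 6.9, 1.3],"dr":[-0.0, -0.0001, -0.1133]},{"linear":[25.4, 9.9, 1.3],"dr":[-0.0, -0.0001, -0.1133]},{"linear":[24.1, 12.7, 1.3],"dr":[-0.0, -0.0001, -0.1133]},{"linear":[22.5, 15.3, 1.3],"dr":[-0.0, -0.0001, -0.1133]},
{"linear":[20.7, 17.8, 1.3],"dr":[-0.0, -0.0001, -0.1133]},{"linear":[18.5, 20.0, 1.3],"dr":[-0.0, -0.0001, -0.1133]},{"linear":[16.1, 22.0, 1.3],"dr":[-0.0, -0.0001, -0.1133]},{"linear":[13.5, 23.7, 1.3],"dr":[-0.0, -0.0001, -0.1133]},{"linear":[10.8, 25.0, 1.3],"dr":[-0.0, -0.0001, -0.1133]},
{"linear":[7.9, 26.1, 1.3],"dr":[-0.0, -0.0001, -0.1133]},{"linear":[4.9, 26.8, 1.3],"dr":[-0.0, -0.0001, -0.1133]},{"linear":[1.8, 27.2, 1.3],"dr":[-0.0, -0.0001, -0.1133]},{"linear":[-1.3, 27.2, 1.3],"dr":[-0.0, -0.0001, -0.1133]},{"linear":[-4.3, 26.9, 1.3],"dr":[-0.0, -0.0001, -0.1133]},
{"linear":[-7.4, 26.2, 1.3],"dr":[-0.0, -0.0001, -0.1133]},{"linear":[-10.3, 25.2, 1.3],"dr":[-0.0, -0.0001, -0.1133]},{"linear":[-13.1, 23.9, 1.3],"dr":[-0.0, -0.0001, -0.1133]},{"linear":[-15.7, 22.3, 1.3],"dr":[-0.0, -0.0001, -0.1133]},{"linear":[-18.1, 20.4, 1.3],"dr":[-0.0, -0.0001, -0.1133]},
```

Call:
move_arm(targets=[{"linear": [24.9, -11.2, 0], "dr": [0, 0, -0.1133]}, {"linear": [26, -8.3, 0], "dr": [0, 0, -0.1133]}, {"linear": [26.7, -5.3, 0], "dr": [0, 0, -0.1133]}, {"linear": [27.2, -2.2, 0], "dr": [0, 0, -0.1133]}, {"linear": [27.2, 0.8, 0], "dr": [0, 0, -0.1133]}], claw=60)

```text
time: 0.57
tool_pos: [268.7, -516.2, 222.3]
tool_rot: [-180.0, -0.0, 47.8]
contact_force: [0.2, -0.8, 0.5]
gripper_width: 63.5
```

Call:
move_arm(targets=[{"linear": [27, 3.9, 0], "dr": [0, 0, -0.1133]}, {"linear": [26.4, 6.9, 0], "dr": [0, 0, -0.1133]}, {"linear": [25.4, 9.9, 0], "dr": [0, 0, -0.1133]}, {"linear": [24.1, 12.7, 0], "dr": [0, 0, -0.1133]}, {"linear": [22.5, 15.3, 0], "dr": [0, 0, -0.1133]}])

```text
time: 0.98
tool_pos: [374.2, -430.0, 222.4]
tool_rot: [-180.0, -0.0, 80.3]
contact_force: [-0.3, -0.3, -0.1]
gripper_width: 60.1
```

Call:
move_arm(targets=[{"linear": [20.7, 17.8, 0], "dr": [0, 0, -0.1133]}, {"linear": [18.5, 20, 0], "dr": [0, 0, -0.1133]}, {"linear": [16.1, 22, 0], "dr": [0, 0, -0.1133]}, {"linear": [13.5, 23.7, 0], "dr": [0, 0, -0.1133]}, {"linear": [10.8, 25, 0], "dr": [0, 0, -0.1133]}])

```text
time: 1.4
tool_pos: [479.8, -343.9, 222.4]
tool_rot: [-180.0, -0.0, 112.7]
contact_force: [-0.0, -0.5, -0.2]
gripper_width: 59.8
```

Call:
move_arm(targets=[{"linear": [7.9, 26.1, 0], "dr": [0, 0, -0.1133]}, {"linear": [4.9, 26.8, 0], "dr": [0, 0, -0.1133]}, {"linear": [1.8, 27.2, 0], "dr": [0, 0, -0.1133]}, {"linear": [-1.3, 27.2, 0], "dr": [0, 0, -0.1133]}, {"linear": [-4.3, 26.9, 0], "dr": [0, 0, -0.1133]}])

```text
time: 1.82
tool_pos: [585.3, -257.9, 222.3]
tool_rot: [-180.0, -0.0, 145.2]
contact_force: [0.8, -0.7, 0.2]
gripper_width: 59.9
```

Call:
move_arm(targets=[{"linear": [-7.4, 26.2, 0], "dr": [0, 0, -0.1133]}, {"linear": [-10.3, 25.2, 0], "dr": [0, 0, -0.1133]}, {"linear": [-13.1, 23.9, 0], "dr": [0, 0, -0.1133]}, {"linear": [-15.7, 22.3, 0], "dr": [0, 0, -0.1133]}, {"linear": [-18.1, 20.4, 0], "dr": [0, 0, -0.1133]}])

```text
time: 2.23
tool_pos: [690.9, -171.9, 222.1]
tool_rot: [-180.0, -0.0, 177.6]
contact_force: [-0.4, -0.4, -0.2]
gripper_width: 59.9
```

```bash
cat >> h.py <<'E'
def wrist(name=None):
    s=get_state(); w=get_image("wrist")
    R=Ro.from_euler("xyz",s["tool_rot"],degrees=True).as_matrix(); T=np.array(w["tool_from_camera"])
    w["rotation"]=R@T[:3,:3]; w["origin"]=R@T[:3,3]+s["tool_pos"]
    if name: save(w,name); np.save("last.npy",w,allow_pickle=True)
    return w
E
python3 - <<'E'
from h import *
w=wrist("w1.png")
for p in [(551,-115,30),(625,-117.5,30),(543,-227,30),(470,66,50),(642,58,50)]: print(p,proj(w,p))
E
```

```text
(551, -115, 30) [379.64320636  51.41037248]
(625, -117.5, 30) [377.05368485 141.23245506]
(543, -227, 30) [247.59039412  47.10138659]
(470, 66, 50) [627.45441957 -84.72201979]
(642, 58, 50) [585.9226062  152.95630892]
```

View pics/w1.png

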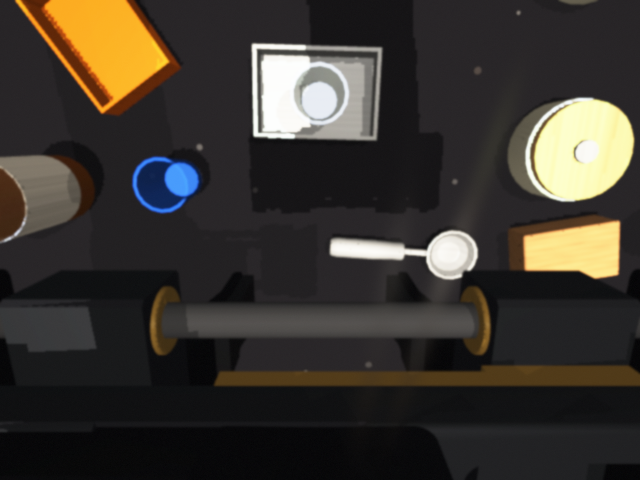

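```bash
cat >> h.py <<'E'
def tray(w,roi):
    # white-ish rim: pick largest quad in roi, corners onto z=30
    x0,x1,y0,y1=roi; h=cv2.cvtColor(w["color"],cv2.COLOR_RGB2HSV)
    m=np.zeros(h.shape[:2],np.uint8); m[y0:y1,x0:x1]=cv2.inRange(h,(0,0,75),(179,60,255))[y0:y1,x0:x1]
    c,_=cv2.findContours(m,cv2.RETR_EXTERNAL,cv2.CHAIN_APPROX_NONE); k=max(c,key=lambda c:cv2.boundingRect(c)[2]*cv2.boundingRect(c)[3])
    P=np.array([onz(w,*p[0],30)[:2] for p in cv2.convexHull(k)],np.float32)
    r=cv2.minAreaRect(P); b=cv2.boxPoints(r); s=r[1]; a=r[2]+(90 if s[1]>s[0] else 0)
    print("tray c",np.round(r[0],1),"size",np.round(s,1),"yaw",round(a%180,2)); return r[0],a%180
E
python3 - <<'E'
from h import *
w=np.load("last.npy",allow_pickle=True).item()
for u,v in [(252,44),(382,47),(378,140),(253,138)]: print(np.round(onz(w,u,v,30),1))
tray(w,(240,395,30,150))
print("glass rim",onz(w,320,93,59),"base",onz(w,319,100,3))
print("jarF knob",onz(w,586,152,50))
E
```

```text
[ 540.8 -223.1   30. ]
[ 547.6 -113.    30. ]
[ 624.  -116.6   30. ]
[ 617.6 -228.8   30. ]
tray c [ 581.9 -171.1] size [111.9  78.3] yaw 86.17
glass rim [ 585.47365057 -167.25231966   59.        ] base [ 585.18614508 -168.14794101    3.        ]
jarF knob [641.20028715  57.96044496  50.        ]
```

Call:
move_arm(targets=[{"linear": [6, 0, 35], "dr": [0, 0, 0.001]}, {"linear": [6, 0, 35], "dr": [0, 0, 0.001]}, {"linear": [6, 0, 35], "dr": [0, 0, 0.001]}, {"linear": [6, 0, 35], "dr": [0, 0, 0]}, {"linear": [6, 0, 35], "dr": [0, 0, 0]}])

```text
time: 2.7
tool_pos: [659.5, -171.3, 45.8]
tool_rot: [-180.0, -0.0, 177.2]
contact_force: [0.2, -0.8, -0.2]
gripper_width: 59.8
```

Call:
move_arm(targets=[{"linear": [0, 0, 14], "dr": [0, 0, 0]}, {"linear": [0, 0, 12], "dr": [0, 0, 0]}, {"linear": [0, 0, 10], "dr": [0, 0, 0]}, {"linear": [4, 0, 0], "dr": [0, 0, 0]}, {"linear": [6, 0, 0], "dr": [0, 0, 0]}])

```text
time: 3.12
tool_pos: [651.2, -170.3, 12.6]
tool_rot: [180.0, 0.1, 177.2]
contact_force: [1.2, 0.2, 0.1]
gripper_width: 60.1
```

Call:
move_arm(targets=[{"linear": [6, 0, 0], "dr": [0, 0, 0]}, {"linear": [6, 0, 0], "dr": [0, 0, 0]}, {"linear": [4, 0, 0], "dr": [0, 0, 0]}, {"linear": [4, 0, 0], "dr": [0, 0, 0]}, {"linear": [4, 0, 0], "dr": [0, 0, 0]}])

```text
time: 3.53
tool_pos: [626.8, -169.6, 12.5]
tool_rot: [-180.0, 0.1, 177.2]
contact_force: [3.4, -0.6, 2.4]
gripper_width: 59.6
```

Call:
move_arm(targets=[{"linear": [4, 0, 0], "dr": [0, 0, 0]}, {"linear": [4, 0, 0], "dr": [0, 0, 0]}, {"linear": [4, 0, 0], "dr": [0, 0, 0]}, {"linear": [4, 0, 0], "dr": [0, 0, 0]}, {"linear": [0, 0, 0], "dr": [0, 0, 0]}])

```text
time: 3.95
tool_pos: [609.4, -168.7, 11.4]
tool_rot: [-180.0, -0.0, 177.2]
contact_force: [1.3, -0.0, -0.0]
gripper_width: 59.8
```

Run:
```python
from h import *
w=wrist("w2.png")
print({k:np.round(v,1).tolist() for k,v in get_state().items() if k in("tool_pos","tool_rot","contact_force")})
for p in [(581,-171,30),(621,-171,30),(581,-115,30)]: print(proj(w,p))
```

```text
{'tool_pos': [609.4, -168.7, 11.2], 'tool_rot': [-180.0, -0.1, 177.2], 'contact_force': [0.4, 0.4, 0.5]}
[310.05555815 246.8109682 ]
[315.42539652 339.33032791]
[454.10899864 239.93213382]
```

View pics/w2.png

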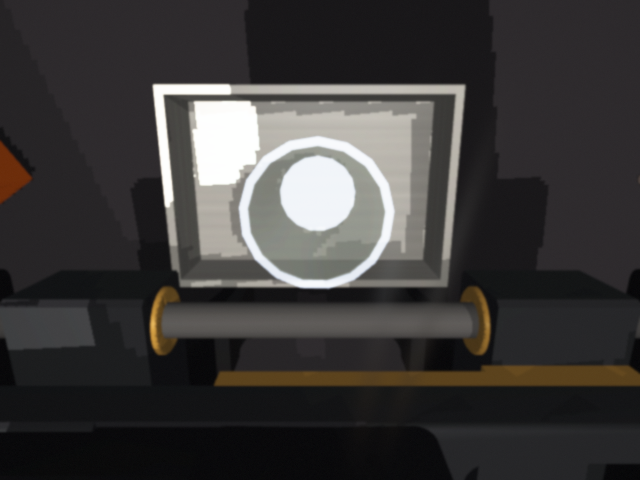

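Run:
```python
from h import *
w=np.load("last.npy",allow_pickle=True).item()
for u,v in [(153,86),(465,86),(447,285),(180,285)]: print(np.round(onz(w,u,v,30),1))
tray(w,(140,480,75,288))
print("glass rim c",onz(w,317,213,59),"base",onz(w,317,193,3))
```

```text
[ 519.7 -222.9   30. ]
[ 525.1 -113.3   30. ]
[ 599.6 -117.1   30. ]
[ 594.3 -223.9   30. ]
tray c [ 559.5 -170.2] size [110.6  76.4] yaw 87.16
glass rim c [ 562.43050904 -167.12563188   59.        ] base [ 563.68724569 -167.59248373    3.        ]
```

Call:
move_arm(targets=[{"linear": [3, 0, 0], "dr": [0, 0, -0.002]}, {"linear": [3, 0, 0], "dr": [0, 0, -0.002]}, {"linear": [3, 0, 0], "dr": [0, 0, 0]}, {"linear": [3, 0, 0], "dr": [0, 0, 0]}, {"linear": [2, 0, 0], "dr": [0, 0, 0]}])

```text
time: 4.42
tool_pos: [595.6, -168.0, 11.3]
tool_rot: [-180.0, -0.0, 177.4]
contact_force: [1.3, -0.2, -0.5]
gripper_width: 60.0
```

Call:
move_arm(targets=[{"linear": [0, 0, 0], "dr": [0, 0, 0]}, {"linear": [0, 0, 0], "dr": [0, 0, 0]}])

```text
time: 4.58
tool_pos: [595.9, -168.1, 11.5]
tool_rot: [-180.0, -0.0, 177.4]
contact_force: [-0.3, -0.4, 0.3]
gripper_width: 60.2
```

Run:
```python
from h import *
w=wrist("w3.png")
print({k:np.round(v,1).tolist() for k,v in get_state().items() if k in("tool_pos","tool_rot","contact_force","time")})
tray(w,(140,480,75,288))
```

```text
{'time': 4.6, 'tool_pos': [596.0, -168.1, 11.5], 'tool_rot': [-180.0, -0.0, 177.4], 'contact_force': [0.2, 0.6, 0.5]}
tray c [ 545.7 -169.7] size [110.6  77. ] yaw 87.36
```

Call:
move_arm(targets=[{"linear": [-8, 0, 0], "dr": [0, 0, 0]}, {"linear": [-12, 0, 0], "dr": [0, 0, 0]}, {"linear": [-6, 0, -30], "dr": [0, 0, 0]}, {"linear": [0, 0, -35], "dr": [0, 0, 0]}, {"linear": [0, 0, -35], "dr": [0, 0, 0]}], claw=36)

```text
time: 5.05
tool_pos: [622.5, -168.7, 112.2]
tool_rot: [179.9, -0.1, 177.4]
contact_force: [0.1, -0.3, -0.3]
gripper_width: 38.4
```

```bash
python3 -c "
from h import *
plan([541.3,-259,130],87.4,15)"
```

```text
from [ 622.5 -168.7  112.2] [ 1.7993e+02 -8.0000e-02  1.7744e+02] rv [-0.    -0.002  1.571]
{"linear":[5.1, -6.3, -1.2],"dr":[-0.0, -0.0001, 0.1048]},{"linear":[4.5, -6.8, -1.2],"dr":[-0.0, -0.0001, 0.1048]},{"linear":[3.7, -7.2, -1.2],"dr":[-0.0, -0.0001, 0.1048]},{"linear":[3.0, -7.5, -1.2],"dr":[-0.0, -0.0001, 0.1048]},{"linear":[2.2, -7.8, -1.2],"dr":[-0.0, -0.0001, 0.1048]},
{"linear":[1.3, -8.0, -1.2],"dr":[-0.0, -0.0001, 0.1048]},{"linear":[0.5, -8.1, -1.2],"dr":[-0.0, -0.0001, 0.1048]},{"linear":[-0.4, -8.1, -1.2],"dr":[-0.0, -0.0001, 0.1048]},{"linear":[-1.2, -8.0, -1.2],"dr":[-0.0, -0.0001, 0.1048]},{"linear":[-2.0, -7.8, -1.2],"dr":[-0.0, -0.0001, 0.1048]},
{"linear":[-2.8, -7.6, -1.2],"dr":[-0.0, -0.0001, 0.1048]},{"linear":[-3.6, -7.2, -1.2],"dr":[-0.0, -0.0001, 0.1048]},{"linear":[-4.4, -6.8, -1.2],"dr":[-0.0, -0.0001, 0.1048]},{"linear":[-5.1, -6.3, -1.2],"dr":[-0.0, -0.0001, 0.1048]},{"linear":[-5.7, -5.8, -1.2],"dr":[-0.0, -0.0001, 0.1048]},
```

Call:
move_arm(targets=[{"linear": [5.1, -6.3, -1.2], "dr": [0, 0, 0.1047]}, {"linear": [4.5, -6.8, -1.2], "dr": [0, 0, 0.1047]}, {"linear": [3.7, -7.2, -1.2], "dr": [0, 0, 0.1047]}, {"linear": [3, -7.5, -1.2], "dr": [0, 0, 0.1047]}, {"linear": [2.2, -7.8, -1.2], "dr": [0, 0, 0.1047]}])

```text
time: 5.47
tool_pos: [595.4, -199.5, 117.8]
tool_rot: [180.0, 0.0, 147.1]
contact_force: [-0.6, 0.4, -0.1]
gripper_width: 36.0
```

Call:
move_arm(targets=[{"linear": [1.3, -8, -1.2], "dr": [0, 0, 0.1047]}, {"linear": [0.5, -8.1, -1.2], "dr": [0, 0, 0.1047]}, {"linear": [-0.4, -8.1, -1.2], "dr": [0, 0, 0.1047]}, {"linear": [-1.2, -8, -1.2], "dr": [0, 0, 0.1047]}, {"linear": [-2, -7.8, -1.2], "dr": [0, 0, 0.1047]}])

```text
time: 5.88
tool_pos: [568.3, -229.6, 123.7]
tool_rot: [180.0, 0.0, 117.1]
contact_force: [0.5, 0.3, -0.0]
gripper_width: 35.8
```

Call:
move_arm(targets=[{"linear": [-2.8, -7.6, -1.2], "dr": [0, 0, 0.1047]}, {"linear": [-3.6, -7.2, -1.2], "dr": [0, 0, 0.1047]}, {"linear": [-4.4, -6.8, -1.2], "dr": [0, 0, 0.1047]}, {"linear": [-5.1, -6.3, -1.2], "dr": [0, 0, 0.1047]}, {"linear": [-5.7, -5.8, -1.2], "dr": [0, 0, 0.1047]}])

```text
time: 6.3
tool_pos: [541.3, -259.7, 129.8]
tool_rot: [180.0, 0.0, 87.2]
contact_force: [-0.5, 0.4, 0.1]
gripper_width: 36.0
```

Run:
```python
from h import *
w=wrist("w4.png")
print({k:np.round(v,1).tolist() for k,v in get_state().items() if k in("tool_pos","tool_rot","contact_force","time")})
for p in [(470,66,50),(642,58,50),(541,-225,30),(548,-115,30),(556,300,48)]: print(proj(w,p))
```

```text
{'time': 6.4, 'tool_pos': [540.3, -261.5, 130.0], 'tool_rot': [-180.0, 0.1, 86.6], 'contact_force': [0.5, -2.3, -0.4]}
[ 124.87233639 -444.42412421]
[ 509.74484562 -446.01373096]
[317.12976497 191.31376022]
[319.28031762  11.93197097]
[  276.0463539  -1569.74846306]
```

View pics/w4.png

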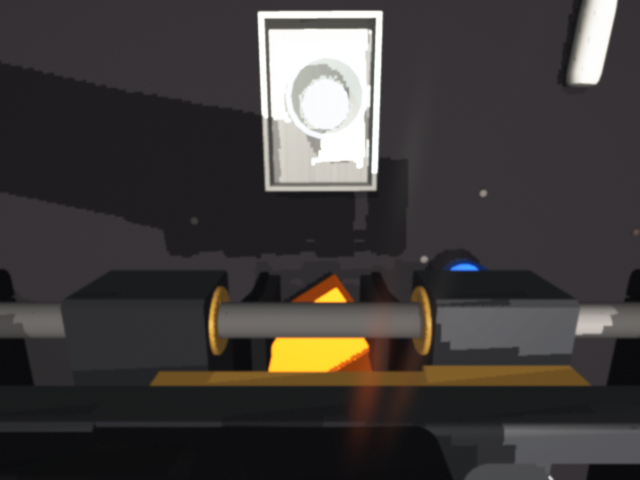

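Run:
```python
from h import *
w=np.load("last.npy",allow_pickle=True).item()
print("orange",onz(w,335,275,30))
tray(w,(250,395,0,200))
print({k:np.round(v,2).tolist() for k,v in get_state().items() if k in("tool_pos","tool_rot","contact_force","time")})
```

```text
orange [ 550.82871152 -286.35764015   30.        ]
tray c [ 545.8 -169.4] size [111.3  78.6] yaw 87.31
{'time': 6.35, 'tool_pos': [540.34, -261.46, 129.98], 'tool_rot': [-179.99, 0.06, 86.61], 'contact_force': [0.46, -2.27, -0.36]}
```

Call:
move_arm(targets=[{"linear": [4, 0, 20], "dr": [0, 0, 0]}, {"linear": [3, 0, 30], "dr": [0, 0, 0]}, {"linear": [1, 0, 30], "dr": [0, 0, 0]}, {"linear": [0, 0, 25], "dr": [0, 0, 0]}, {"linear": [0, 0, 13], "dr": [0, 0, 0]}])

```text
time: 6.77
tool_pos: [540.3, -250.4, 8.4]
tool_rot: [-179.8, -0.1, 87.6]
contact_force: [0.2, 0.6, -0.5]
gripper_width: 35.9
```

Call:
move_arm(targets=[{"linear": [0, 0, 0], "dr": [0, 0, 0]}, {"linear": [0, 0, 0], "dr": [0, 0, 0]}])

```text
time: 6.93
tool_pos: [541.8, -251.3, 11.9]
tool_rot: [-180.0, -0.0, 87.5]
contact_force: [-0.1, -0.6, 0.8]
gripper_width: 36.1
```

Call:
move_arm(targets=[{"linear": [4, 0, 0], "dr": [0, 0, 0]}, {"linear": [6, 0, 0], "dr": [0, 0, 0]}, {"linear": [4, 0, 0], "dr": [0, 0, 0]}, {"linear": [5, 0, 0], "dr": [0, 0, 0]}, {"linear": [6, 0, 0], "dr": [0, 0, 0]}])

```text
time: 7.35
tool_pos: [543.0, -227.2, 12.6]
tool_rot: [179.9, 0.1, 87.4]
contact_force: [-0.1, -3.9, 2.6]
gripper_width: 36.1
```

Call:
move_arm(targets=[{"linear": [7, 0, 0], "dr": [0, 0, 0]}, {"linear": [7, 0, 0], "dr": [0, 0, 0]}, {"linear": [7, 0, 0], "dr": [0, 0, 0]}, {"linear": [7, 0, 0], "dr": [0, 0, 0]}, {"linear": [7, 0, 0], "dr": [0, 0, 0]}])

```text
time: 7.77
tool_pos: [544.1, -190.8, 11.6]
tool_rot: [180.0, 0.0, 87.4]
contact_force: [0.6, -3.8, 1.7]
gripper_width: 36.1
```

Call:
move_arm(targets=[{"linear": [7, 0, 0], "dr": [0, 0, 0]}, {"linear": [7, 0, 0], "dr": [0, 0, 0]}, {"linear": [6, 0, 0], "dr": [0, 0, 0]}, {"linear": [4, 0, 0], "dr": [0, 0, 0]}, {"linear": [2, 0, 0], "dr": [0, 0, 0]}])

```text
time: 8.18
tool_pos: [545.3, -164.7, 11.5]
tool_rot: [-180.0, -0.0, 87.5]
contact_force: [-0.1, -2.9, 2.9]
gripper_width: 36.0
```

Run:
```python
from h import *
w=wrist("w5.png")
print({k:np.round(v,1).tolist() for k,v in get_state().items() if k in("tool_pos","tool_rot","contact_force","time")})
for p in [(470,66,50),(642,58,50),(545,-60,30)]: print(proj(w,p))
```

```text
{'time': 8.2, 'tool_pos': [545.2, -164.5, 11.5], 'tool_rot': [-180.0, -0.0, 87.5], 'contact_force': [-0.1, -0.4, -0.5]}
[ -87.6111826  -645.22389728]
[ 735.74866866 -642.24224987]
[306.18630458  30.06120494]
```

View pics/w5.png

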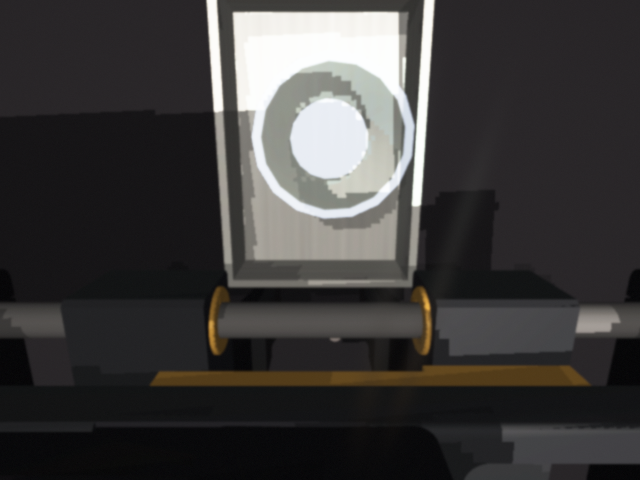

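```bash
cat >> h.py <<'E'
def sides(w,rows,rear=True):
    # outermost bright rim columns left/right per row -> lines on z=30
    g=cv2.cvtColor(w["color"],cv2.COLOR_RGB2GRAY).astype(int); L=[];Rr=[]
    for v in rows:
        b=np.where(g[v,150:480]>100)[0]+150
        L.append(onz(w,b[0]-.5,v,30)[:2]);Rr.append(onz(w,b[-1]+.5,v,30)[:2])
    out=[]
    for P in(L,Rr):
        P=np.array(P); s,c=np.polyfit(P[:,1],P[:,0],1); r=P[:,0]-s*P[:,1]-c
        k=abs(r)<1.5; s,c=np.polyfit(P[k,1],P[k,0],1); out.append((s,c))
        print("x=%.4f*y+%.1f yaw %.2f"%(s,c,90-np.degrees(np.arctan(s))), "resid %.2f"%np.std(r[k]))
    y=np.mean([p[1] for p in L]); xm=sum(s*y+c for s,c in out)/2
    print("at y=%.0f mid x %.1f width %.1f axis x %.1f"%(y,xm,abs(np.subtract(*[s*y+c for s,c in out])),555.7+0.045*(y-62)))
E
python3 - <<'E'
from h import *
w=np.load("last.npy",allow_pickle=True).item()
sides(w,range(5,250,5))
I={n:fix(get_image(n)) for n in("scene","side")}
for n,im in I.items(): 
    save(im,n+"1.png"); np.save(n+"1.npy",im,allow_pickle=True)
E
```

```text
x=0.0376*y+513.7 yaw 87.85 resid 0.14
x=0.0489*y+591.1 yaw 87.20 resid 0.15
at y=-91 mid x 548.5 width 76.4 axis x 548.8
```

Call:
move_arm(targets=[{"linear": [5, 0, 0], "dr": [0, 0, 0]}, {"linear": [6, 0, 0], "dr": [0, 0, 0]}, {"linear": [6, 0, 0], "dr": [0, 0, 0]}, {"linear": [6, 0, 0], "dr": [0, 0, 0]}, {"linear": [6, 0, 0], "dr": [0, 0, 0]}])

```text
time: 8.75
tool_pos: [546.4, -135.7, 11.4]
tool_rot: [-180.0, -0.0, 87.4]
contact_force: [-0.4, -1.5, -1.2]
gripper_width: 35.7
```

Call:
move_arm(targets=[{"linear": [6, 0, 0], "dr": [0, 0, 0]}, {"linear": [6, 0, 0], "dr": [0, 0, 0]}, {"linear": [6, 0, 0], "dr": [0, 0, 0]}, {"linear": [4, 0, 0], "dr": [0, 0, 0]}, {"linear": [3, 0, 0], "dr": [0, 0, 0]}])

```text
time: 9.17
tool_pos: [547.7, -110.9, 11.6]
tool_rot: [180.0, -0.0, 87.5]
contact_force: [-1.2, -1.3, -0.4]
gripper_width: 36.1
```

Run:
```python
from h import *
w=wrist("w6.png")
print({k:np.round(v,1).tolist() for k,v in get_state().items() if k in("tool_pos","tool_rot","contact_force","time")})
sides(w,range(5,250,5))
for p in [(470,20,48),(642,13,48),(552,62,30)]: print(proj(w,p))
```

```text
{'time': 9.2, 'tool_pos': [547.7, -110.4, 11.6], 'tool_rot': [180.0, -0.0, 87.5], 'contact_force': [0.7, 0.1, 0.9]}
x=0.0393*y+514.5 yaw 87.75 resid 0.14
x=0.0477*y+591.2 yaw 87.27 resid 0.14
at y=-37 mid x 551.2 width 76.4 axis x 551.3
[ 22.10588957 -78.20792853]
[638.56270146 -80.98740096]
[ 309.16881617 -225.84196059]
```

View pics/w6.png

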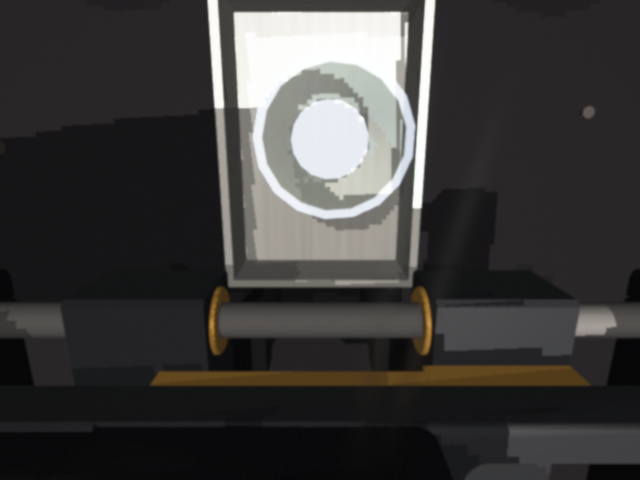

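Call:
move_arm(targets=[{"linear": [-6, 0, 0], "dr": [0, 0, 0]}, {"linear": [-4, 0, -20], "dr": [0, 0, 0]}, {"linear": [0, 0, -40], "dr": [0, 0, 0]}, {"linear": [0, 0, -40], "dr": [0, 0, 0]}, {"linear": [20, 0, -40], "dr": [0, 0, 0]}])

```text
time: 9.63
tool_pos: [547.5, -107.3, 150.7]
tool_rot: [-180.0, 0.1, 87.1]
contact_force: [1.4, -1.0, 0.9]
gripper_width: 36.0
```

Call:
move_arm(targets=[{"linear": [30, 0, -30], "dr": [0, 0, 0]}, {"linear": [20, 0, -10], "dr": [0, 0, 0]}, {"linear": [0, 0, 0], "dr": [0, 0, 0]}, {"linear": [0, 0, 0], "dr": [0, 0, 0]}, {"linear": [0, 0, 0], "dr": [0, 0, 0]}])

```text
time: 10.05
tool_pos: [549.9, -54.9, 187.7]
tool_rot: [-180.0, 0.0, 87.4]
contact_force: [-0.2, -1.6, -0.9]
gripper_width: 36.1
```

Run:
```python
from h import *
w=wrist("w7.png")
print({k:np.round(v,1).tolist() for k,v in get_state().items() if k in("tool_pos","tool_rot","contact_force","time")})
for p in [(470,66,50),(642,58,50),(550,-55,30)]: print(proj(w,p))
```

```text
{'time': 10.1, 'tool_pos': [549.7, -55.1, 187.3], 'tool_rot': [-179.9, 0.0, 87.3], 'contact_force': [0.7, -0.7, 0.2]}
[203.08652495  71.51306896]
[439.39353683  71.56966024]
[320.32545721 223.17088977]
```

View pics/w7.png

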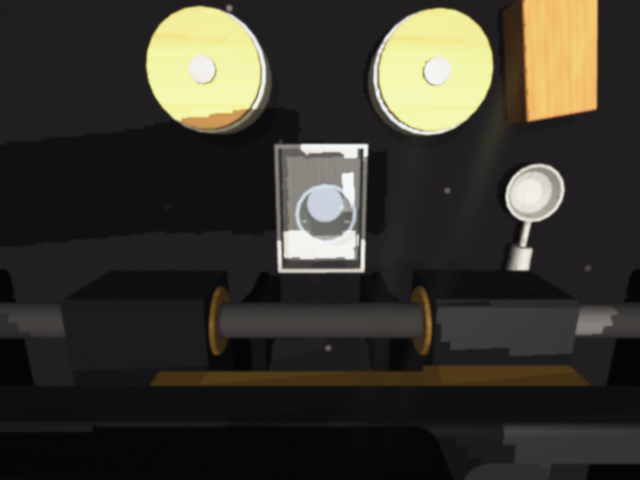

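Run:
```python
from h import *
w=np.load("last.npy",allow_pickle=True).item()
h=cv2.cvtColor(w["color"],cv2.COLOR_RGB2HSV); m=cv2.inRange(h,(12,70,110),(35,255,255)); m[:,500:]=0;m[150:]=0
cs=[]
for z in (47,):
  c,_=cv2.findContours(m,cv2.RETR_EXTERNAL,cv2.CHAIN_APPROX_NONE)
  for k in c:
    if cv2.contourArea(k)>3000:
        P=np.array([onz(w,*p[0],z)[:2] for p in k],np.float32)
        e=cv2.fitEllipse(P); print(z,"lid",np.round(e[0],1),np.round(e[1],1)); cs.append(e[0])
for u,v in [(202.5,69),(437,71)]: print("knob",np.round(onz(w,u,v,50),1))
tray(w,(270,375,140,276))
print("glass",onz(w,325,213,59),onz(w,325,204,3))
c=np.array(cs); c=c[c[:,0].argsort()]; d=c[1]-c[0]; print("mid",c.mean(0),"sep",np.hypot(*d),"axis yaw",90+np.degrees(np.arctan2(d[1],d[0])))
```

```text
47 lid [639.8  58.7] [82.9 84.3]
47 lid [469.3  67.4] [83.1 84.6]
knob [469.8  67.7  50. ]
knob [640.2  58.5  50. ]
tray c [550.8 -44.3] size [111.7  78.3] yaw 87.37
glass [554.23858455 -40.94861124  59.        ] [554.86260106 -43.0190043    3.        ]
mid [554.56265259  63.0462532 ] sep 170.76965929320173 axis yaw 87.0750121796213
```

Call:
move_arm(targets=[{"linear": [-25, 0, 10], "dr": [0, 0, 0]}, {"linear": [-35, 0, 20], "dr": [0, 0, 0]}, {"linear": [0, 0, 40], "dr": [0, 0, 0]}, {"linear": [0, 0, 40], "dr": [0, 0, 0]}, {"linear": [0, 0, 35], "dr": [0, 0, 0]}])

```text
time: 10.52
tool_pos: [546.0, -115.6, 40.2]
tool_rot: [-179.9, 0.0, 87.2]
contact_force: [0.7, 0.5, 0.1]
gripper_width: 36.0
```

Call:
move_arm(targets=[{"linear": [0, 0, 25], "dr": [0, 0, 0]}, {"linear": [0, 0, 10], "dr": [0, 0, 0]}, {"linear": [4, 0, 0], "dr": [0, 0, 0]}, {"linear": [4, 0, 0], "dr": [0, 0, 0]}, {"linear": [4, 0, 0], "dr": [0, 0, 0]}])

```text
time: 10.93
tool_pos: [549.2, -101.8, 9.9]
tool_rot: [179.9, 0.0, 87.4]
contact_force: [-0.2, -0.9, -0.7]
gripper_width: 36.2
```

Call:
move_arm(targets=[{"linear": [5, -0.1, 0], "dr": [0, 0, 0]}, {"linear": [5, -0.1, 0], "dr": [0, 0, 0]}, {"linear": [5, -0.1, 0], "dr": [0, 0, 0]}, {"linear": [5, 0, 0], "dr": [0, 0, 0]}, {"linear": [5, 0, 0], "dr": [0, 0, 0]}])

```text
time: 11.35
tool_pos: [549.3, -76.3, 8.9]
tool_rot: [179.9, 0.0, 87.4]
contact_force: [-0.2, -2.4, 1.7]
gripper_width: 35.9
```

Call:
move_arm(targets=[{"linear": [5, 0, 0], "dr": [0, 0, 0]}, {"linear": [5, 0, 0], "dr": [0, 0, 0]}, {"linear": [5, 0, 0], "dr": [0, 0, 0]}, {"linear": [4, 0, 0], "dr": [0, 0, 0]}, {"linear": [2, 0, 0], "dr": [0, 0, 0]}])

```text
time: 11.77
tool_pos: [549.8, -54.7, 8.2]
tool_rot: [-180.0, -0.0, 87.5]
contact_force: [-0.8, -2.9, 2.6]
gripper_width: 36.4
```

Run:
```python
from h import *
w=wrist("w8.png")
print({k:np.round(v,1).tolist() for k,v in get_state().items() if k in("tool_pos","tool_rot","contact_force","time")})
sides(w,range(100,250,5))
```

```text
{'time': 11.8, 'tool_pos': [549.8, -54.5, 8.2], 'tool_rot': [-180.0, -0.0, 87.5], 'contact_force': [1.4, -0.0, -0.2]}
x=0.0398*y+516.2 yaw 87.72 resid 0.11
x=0.0553*y+592.1 yaw 86.83 resid 0.19
at y=3 mid x 554.3 width 75.9 axis x 553.1
```

View pics/w8.png

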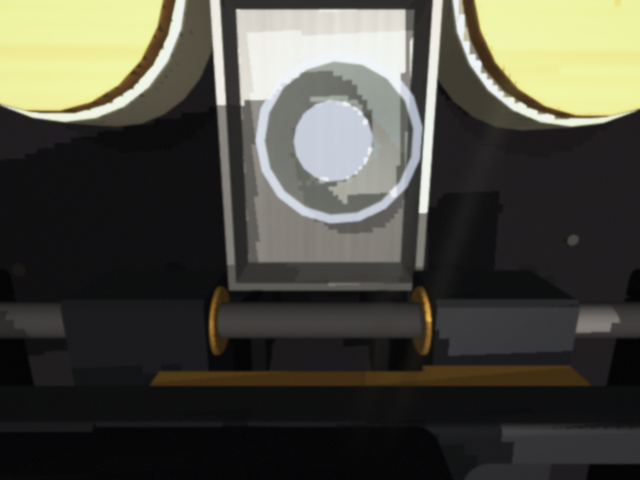

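```bash
cat >> h.py <<'E'
from scipy.optimize import least_squares
def jars(w,z=47,r=41.9,rmax=150):
    h=cv2.cvtColor(w["color"],cv2.COLOR_RGB2HSV); m=cv2.inRange(h,(12,70,60),(35,255,255)); m[rmax:]=0
    C=[]
    for x0,x1,g in((0,205,(470,66)),(450,640,(641,58))):
        q=np.zeros_like(m);q[:,x0:x1]=m[:,x0:x1]
        c,_=cv2.findContours(q,cv2.RETR_EXTERNAL,cv2.CHAIN_APPROX_NONE);k=max(c,key=cv2.contourArea)[:,0]
        k=k[(k[:,0]>2)&(k[:,0]<637)&(k[:,1]>2)]
        P=np.array([onz(w,*p,z)[:2] for p in k])
        s=least_squares(lambda c:np.hypot(*(P-c).T)-r,g,loss="soft_l1"); C.append(s.x); print("jar",np.round(s.x,1),"n",len(P),"rms",np.round(np.sqrt(np.mean(s.fun**2)),2))
    d=C[1]-C[0]; print("mid",np.round((C[0]+C[1])/2,1),"sep",round(np.hypot(*d),1),"axis yaw",round(90+np.degrees(np.arctan2(d[1],d[0])),2))
E
python3 - <<'E'
from h import *
w=np.load("last.npy",allow_pickle=True).item()
jars(w); jars(w,45)
E
```

```text
jar [473.2  67.2] n 214 rms 0.3
jar [635.8  58.4] n 225 rms 0.32
mid [554.5  62.8] sep 162.8 axis yaw 86.91
jar [472.3  67.4] n 214 rms 0.27
jar [636.8  58.5] n 225 rms 0.29
mid [554.5  62.9] sep 164.8 axis yaw 86.9
```

Call:
move_arm(targets=[{"linear": [3, -0.2, 0], "dr": [0, 0, 0.002]}, {"linear": [4, -0.5, 0], "dr": [0, 0, 0.002]}, {"linear": [4, -0.5, 0], "dr": [0, 0, 0]}, {"linear": [4, -0.5, 0], "dr": [0, 0, 0]}, {"linear": [4, -0.5, 0], "dr": [0, 0, 0]}])

```text
time: 12.23
tool_pos: [548.4, -35.9, 8.2]
tool_rot: [-180.0, -0.0, 87.2]
contact_force: [0.1, -2.9, 0.2]
gripper_width: 36.1
```

Call:
move_arm(targets=[{"linear": [4, -0.3, 0], "dr": [0, 0, 0]}, {"linear": [3, 0, 0], "dr": [0, 0, 0]}, {"linear": [0, 0, 0], "dr": [0, 0, 0]}])

```text
time: 12.48
tool_pos: [548.5, -28.2, 8.2]
tool_rot: [-180.0, -0.0, 87.3]
contact_force: [0.5, 0.6, 0.4]
gripper_width: 36.1
```

Run:
```python
from h import *
w=wrist("w9.png")
print({k:np.round(v,1).tolist() for k,v in get_state().items() if k in("tool_pos","tool_rot","contact_force","time")})
def sd(w,rows):
    # walk outward from the tray: first dark pixel beyond rim
    g=cv2.cvtColor(w["color"],cv2.COLOR_RGB2GRAY).astype(int)
    for v in rows:
        print(v,g[v,195:235:2].tolist(),g[v,410:460:2].tolist())
sd(w,[20,100,200])
sides(w,range(190,250,3))
```

```text
{'time': 12.5, 'tool_pos': [548.6, -28.6, 8.2], 'tool_rot': [-180.0, -0.0, 87.2], 'contact_force': [0.4, 0.9, 0.1]}
20 [80, 80, 78, 78, 76, 70, 46, 39, 150, 232, 236, 237, 228, 124, 52, 50, 50, 50, 50, 52] [102, 172, 121, 43, 41, 43, 45, 45, 44, 42, 69, 205, 236, 236, 235, 197, 61, 42, 74, 80, 81, 80, 80, 80, 80]
100 [242, 183, 96, 82, 81, 81, 81, 80, 80, 79, 109, 218, 237, 238, 237, 177, 62, 50, 51, 51] [203, 185, 157, 71, 50, 49, 48, 54, 173, 239, 241, 241, 230, 109, 66, 66, 66, 66, 66, 64, 64, 89, 187, 236, 199]
200 [14, 12, 13, 12, 15, 16, 16, 14, 17, 16, 16, 16, 16, 25, 98, 127, 129, 127, 85, 42] [52, 52, 50, 48, 74, 216, 242, 243, 240, 167, 39, 31, 29, 20, 19, 18, 14, 17, 17, 17, 17, 18, 19, 22, 25]
x=0.0428*y+513.9 yaw 87.55 resid 0.11
x=0.0834*y+589.1 yaw 85.23 resid 0.19
at y=13 mid x 552.4 width 75.7 axis x 553.5
```

Call:
move_arm(targets=[{"linear": [3, 0, 0], "dr": [0, 0, 0]}, {"linear": [5, 0, 0], "dr": [0, 0, 0]}, {"linear": [6, 0, 0], "dr": [0, 0, 0]}, {"linear": [6, 0, 0], "dr": [0, 0, 0]}, {"linear": [6, 0, 0], "dr": [0, 0, 0]}])

```text
time: 12.95
tool_pos: [549.8, -2.7, 8.2]
tool_rot: [-180.0, -0.0, 87.2]
contact_force: [-0.5, -1.1, -0.6]
gripper_width: 36.0
```

Call:
move_arm(targets=[{"linear": [6, 0, 0], "dr": [0, 0, 0]}, {"linear": [6, 0, 0], "dr": [0, 0, 0]}, {"linear": [6, 0, 0], "dr": [0, 0, 0]}, {"linear": [6, 0, 0], "dr": [0, 0, 0]}, {"linear": [6, 0, 0], "dr": [0, 0, 0]}])

```text
time: 13.37
tool_pos: [551.4, 27.1, 8.2]
tool_rot: [-180.0, 0.0, 87.2]
contact_force: [-0.0, -1.2, -0.9]
gripper_width: 35.7
```

Call:
move_arm(targets=[{"linear": [6, 0, 0], "dr": [0, 0, 0]}, {"linear": [6, 0, 0], "dr": [0, 0, 0]}, {"linear": [6, 0, 0], "dr": [0, 0, 0]}, {"linear": [6, 0, 0], "dr": [0, 0, 0]}, {"linear": [6, 0, 0], "dr": [0, 0, 0]}])

```text
time: 13.78
tool_pos: [552.8, 57.0, 8.2]
tool_rot: [-180.0, 0.0, 87.2]
contact_force: [0.8, -1.1, -0.9]
gripper_width: 35.9
```

Call:
move_arm(targets=[{"linear": [6, 0, 0], "dr": [0, 0, 0]}, {"linear": [6, 0, 0], "dr": [0, 0, 0]}, {"linear": [6, 0, 0], "dr": [0, 0, 0]}, {"linear": [6, 0, 0], "dr": [0, 0, 0]}, {"linear": [6, 0, 0], "dr": [0, 0, 0]}])

```text
time: 14.2
tool_pos: [554.3, 86.9, 8.2]
tool_rot: [180.0, 0.0, 87.2]
contact_force: [0.3, -2.0, -0.2]
gripper_width: 35.8
```

Call:
move_arm(targets=[{"linear": [6, 0, 0], "dr": [0, 0, 0]}, {"linear": [6, 0, 0], "dr": [0, 0, 0]}, {"linear": [6, 0, 0], "dr": [0, 0, 0]}, {"linear": [4, 0, 0], "dr": [0, 0, 0]}, {"linear": [2, 0, 0], "dr": [0, 0, 0]}])

```text
time: 14.62
tool_pos: [555.5, 111.3, 8.3]
tool_rot: [180.0, -0.0, 87.2]
contact_force: [-1.2, -1.5, 0.9]
gripper_width: 36.3
```

Run:
```python
from h import *
w=wrist("w10.png")
print({k:np.round(v,1).tolist() for k,v in get_state().items() if k in("tool_pos","tool_rot","contact_force","time")})
sides(w,range(5,250,3))
for n in("scene","side"):
    im=fix(get_image(n));save(im,n+"2.png");np.save(n+"2.npy",im,allow_pickle=True)
```

```text
{'time': 14.7, 'tool_pos': [555.5, 111.3, 8.4], 'tool_rot': [180.0, -0.0, 87.2], 'contact_force': [0.1, 0.6, -0.1]}
x=0.0417*y+514.8 yaw 87.61 resid 0.13
x=0.0518*y+589.3 yaw 87.03 resid 0.16
at y=185 mid x 560.7 width 76.4 axis x 561.2
```

Call:
move_arm(targets=[{"linear": [4, 0, 0], "dr": [0, 0, 0]}, {"linear": [6, 0, 0], "dr": [0, 0, 0]}, {"linear": [6, 0, 0], "dr": [0, 0, 0]}, {"linear": [6, 0, 0], "dr": [0, 0, 0]}, {"linear": [6, 0, 0], "dr": [0, 0, 0]}])

```text
time: 15.18
tool_pos: [556.8, 139.1, 8.3]
tool_rot: [180.0, 0.0, 87.2]
contact_force: [-0.5, -1.6, -0.0]
gripper_width: 36.1
```

Call:
move_arm(targets=[{"linear": [5, 0, 0], "dr": [0, 0, 0]}, {"linear": [4, 0, 0], "dr": [0, 0, 0]}, {"linear": [4, 0, 0], "dr": [0, 0, 0]}, {"linear": [2, 0, 0], "dr": [0, 0, 0]}, {"linear": [0, 0, 0], "dr": [0, 0, 0]}])

```text
time: 15.6
tool_pos: [557.5, 154.1, 8.3]
tool_rot: [180.0, -0.0, 87.2]
contact_force: [0.1, -0.2, 0.6]
gripper_width: 35.9
```

Run:
```python
from h import *
w=wrist("w11.png")
print({k:np.round(v,1).tolist() for k,v in get_state().items() if k in("tool_pos","tool_rot","contact_force","time")})
sides(w,range(5,250,3))
g=cv2.cvtColor(w["color"],cv2.COLOR_RGB2GRAY)
for c in (60,120,180,500,580): print(c,g[0:120:4,c].tolist())
```

```text
{'time': 15.6, 'tool_pos': [557.6, 153.9, 8.3], 'tool_rot': [180.0, -0.0, 87.2], 'contact_force': [0.5, -0.2, 0.2]}
x=0.0432*y+514.5 yaw 87.53 resid 0.13
x=0.0527*y+588.8 yaw 86.98 resid 0.17
at y=228 mid x 562.6 width 76.4 axis x 563.2
60 [38, 38, 38, 39, 38, 38, 38, 38, 38, 39, 38, 38, 38, 39, 40, 39, 39, 40, 39, 38, 40, 40, 38, 39, 39, 39, 38, 39, 38, 39]
120 [39, 38, 38, 39, 39, 38, 38, 39, 39, 38, 39, 39, 39, 39, 39, 39, 38, 73, 130, 126, 49, 39, 39, 40, 40, 39, 39, 40, 39, 40]
180 [38, 39, 38, 39, 38, 40, 39, 39, 39, 39, 39, 39, 39, 38, 40, 39, 39, 40, 39, 39, 40, 40, 39, 39, 39, 39, 39, 31, 24, 22]
500 [39, 40, 39, 39, 38, 38, 38, 39, 39, 39, 39, 39, 39, 39, 39, 39, 38, 38, 39, 40, 40, 40, 41, 41, 40, 41, 42, 42, 41, 42]
580 [39, 38, 38, 39, 38, 38, 38, 38, 38, 38, 38, 39, 39, 38, 38, 38, 38, 40, 38, 39, 39, 39, 39, 39, 39, 40, 39, 39, 40, 39]
```

Call:
move_arm(targets=[{"linear": [3, 0, 0], "dr": [0, 0, 0]}, {"linear": [3, 0, 0], "dr": [0, 0, 0]}, {"linear": [3, 0, 0], "dr": [0, 0, 0]}, {"linear": [3, 0, 0], "dr": [0, 0, 0]}, {"linear": [2, 0, 0], "dr": [0, 0, 0]}])

```text
time: 16.07
tool_pos: [558.2, 167.8, 8.2]
tool_rot: [-180.0, -0.0, 87.2]
contact_force: [-0.9, -1.8, 0.2]
gripper_width: 36.1
```

Run:
```python
from h import *
w=wrist("w12.png")
print({k:np.round(v,1).tolist() for k,v in get_state().items() if k in("tool_pos","tool_rot","contact_force","time")})
g=cv2.cvtColor(w["color"],cv2.COLOR_RGB2GRAY)
print(g[0:60:3,60:200:40].T.tolist(), g[0:60:3,470:640:50].T.tolist())
print("row0 at z0/z48",onz(w,100,0,0),onz(w,100,0,48))
```

```text
{'time': 16.1, 'tool_pos': [558.1, 168.2, 8.2], 'tool_rot': [-180.0, -0.0, 87.2], 'contact_force': [-0.6, -0.4, -0.4]}
[[31, 32, 33, 32, 32, 31, 32, 33, 32, 33, 38, 39, 39, 38, 38, 38, 38, 38, 38, 39], [31, 33, 33, 33, 33, 33, 33, 33, 33, 37, 38, 39, 39, 38, 40, 38, 39, 39, 39, 38], [32, 34, 32, 33, 32, 33, 33, 33, 35, 38, 39, 39, 39, 39, 40, 39, 39, 39, 39, 39], [33, 33, 34, 33, 34, 33, 33, 33, 32, 35, 39, 39, 39, 40, 39, 40, 39, 40, 40, 40]] [[33, 32, 33, 33, 33, 34, 33, 33, 34, 33, 38, 38, 39, 40, 39, 39, 39, 39, 39, 39], [33, 33, 33, 33, 33, 33, 32, 34, 33, 33, 32, 38, 39, 40, 39, 40, 39, 39, 40, 40], [33, 32, 32, 33, 33, 33, 33, 33, 33, 32, 37, 38, 38, 39, 38, 39, 38, 39, 39, 39], [32, 32, 32, 32, 32, 33, 32, 32, 31, 32, 31, 38, 38, 39, 39, 38, 40, 38, 38, 38]]
row0 at z0/z48 [476.88139626 294.02519172   0.        ] [500.7146668  277.52634736  48.        ]
```

Call:
move_arm(targets=[{"linear": [3, 0, 0], "dr": [0, 0, 0.003]}, {"linear": [3, 0, 0], "dr": [0, 0, 0.003]}, {"linear": [2, 0, 0], "dr": [0, 0, 0]}, {"linear": [2, 0, 0], "dr": [0, 0, 0]}, {"linear": [1, 0, 0], "dr": [0, 0, 0]}])

```text
time: 16.53
tool_pos: [558.4, 171.3, 8.0]
tool_rot: [-179.8, 0.6, 86.6]
contact_force: [-8.5, -27.1, 17.6]
gripper_width: 35.9
```

Run:
```python
from h import *
w=wrist("w13.png")
print({k:np.round(v,1).tolist() for k,v in get_state().items() if k in("tool_pos","tool_rot","contact_force","time")})
g=cv2.cvtColor(w["color"],cv2.COLOR_RGB2GRAY)
print(g[0:80:3,60:200:40].T.tolist(), g[0:80:3,470:640:50].T.tolist())
```

```text
{'time': 16.6, 'tool_pos': [558.4, 171.3, 8.1], 'tool_rot': [-179.8, 0.6, 86.6], 'contact_force': [-8.0, -23.9, 15.3]}
[[15, 23, 31, 32, 33, 33, 32, 32, 32, 32, 32, 31, 32, 33, 39, 39, 38, 39, 38, 38, 39, 38, 39, 39, 38, 38, 38], [25, 33, 33, 33, 32, 33, 33, 32, 32, 32, 32, 32, 34, 39, 39, 38, 38, 39, 38, 38, 38, 39, 38, 39, 39, 38, 39], [16, 24, 32, 32, 33, 32, 34, 32, 34, 33, 33, 33, 37, 38, 40, 40, 38, 39, 39, 39, 39, 38, 40, 39, 39, 39, 39], [24, 33, 33, 33, 34, 33, 33, 33, 34, 33, 33, 34, 33, 38, 39, 39, 39, 40, 39, 38, 40, 39, 39, 39, 40, 39, 39]] [[33, 33, 34, 33, 33, 33, 33, 33, 32, 33, 33, 33, 38, 38, 39, 39, 40, 39, 39, 40, 39, 40, 39, 40, 39, 39, 39], [24, 33, 32, 32, 33, 32, 32, 33, 32, 34, 33, 32, 33, 37, 38, 40, 39, 38, 39, 39, 40, 39, 40, 39, 40, 40, 39], [32, 33, 32, 32, 32, 34, 33, 32, 33, 32, 33, 33, 38, 38, 38, 39, 38, 39, 38, 39, 39, 40, 40, 38, 40, 39, 38], [31, 31, 32, 31, 32, 32, 31, 32, 32, 33, 32, 32, 34, 39, 37, 38, 38, 38, 39, 38, 38, 38, 38, 39, 39, 39, 38]]
```

Call:
move_arm(targets=[{"linear": [-4, 0, 0], "dr": [0, 0, 0]}, {"linear": [-8, 0, 0], "dr": [0, 0, 0]}, {"linear": [-8, 0, 0], "dr": [0, 0, 0]}, {"linear": [-4, 0, -25], "dr": [0, 0, 0]}, {"linear": [0, 0, -40], "dr": [0, 0, 0]}])

```text
time: 17.0
tool_pos: [555.0, 152.2, 70.3]
tool_rot: [-179.6, 0.1, 86.8]
contact_force: [0.9, -0.5, 0.4]
gripper_width: 36.2
```

Call:
move_arm(targets=[{"linear": [0, 0, -40], "dr": [0, 0, 0]}, {"linear": [10, 0, -40], "dr": [0, 0, 0]}, {"linear": [20, 0, -35], "dr": [0, 0, 0]}, {"linear": [10, 0, -10], "dr": [0, 0, 0]}, {"linear": [0, 0, 0], "dr": [0, 0, 0]}])

```text
time: 17.42
tool_pos: [560.6, 198.2, 202.1]
tool_rot: [179.7, -0.2, 87.1]
contact_force: [-0.4, 0.2, 0.3]
gripper_width: 36.2
```

Call:
move_arm(targets=[{"linear": [0, 0, 0], "dr": [0, 0, 0]}, {"linear": [0, 0, 0], "dr": [0, 0, 0]}])

```text
time: 17.58
tool_pos: [559.2, 193.1, 196.4]
tool_rot: [-179.9, 0.1, 86.8]
contact_force: [0.2, -0.5, 0.4]
gripper_width: 36.0
```

Run:
```python
from h import *
w=wrist("w14.png")
print({k:np.round(v,1).tolist() for k,v in get_state().items() if k in("tool_pos","tool_rot","contact_force","time")})
print("front pred px",proj(w,(565,293,30)),proj(w,(560,180,30)))
im=fix(get_image("side"));save(im,"side3.png");np.save("side3.npy",im,allow_pickle=True)
im=fix(get_image("scene"));save(im,"scene3.png");np.save("scene3.npy",im,allow_pickle=True)
# composite: wrist enlarged + side crop
a=w["color"]; b=cv2.resize(im["color"][220:400,300:500],(400,360),interpolation=cv2.INTER_CUBIC); 
c=np.zeros((600,800,3),np.uint8); c[:480//2*2-0 if False else 240,:320]=cv2.resize(a,(320,240)); c[240:600,:400]=b
t=cv2.resize(a[0:300,200:440],(400,500),interpolation=cv2.INTER_CUBIC); c[:500,400:]=t
cv2.imwrite("pics/comp.png",c[:,:,::-1])
```

```text
{'time': 17.6, 'tool_pos': [559.2, 192.8, 196.3], 'tool_rot': [-179.9, 0.1, 86.8], 'contact_force': [-0.5, -0.4, 0.1]}
front pred px [320.84008449 100.1257994 ] [322.20348891 235.22926248]
```

View pics/comp.png

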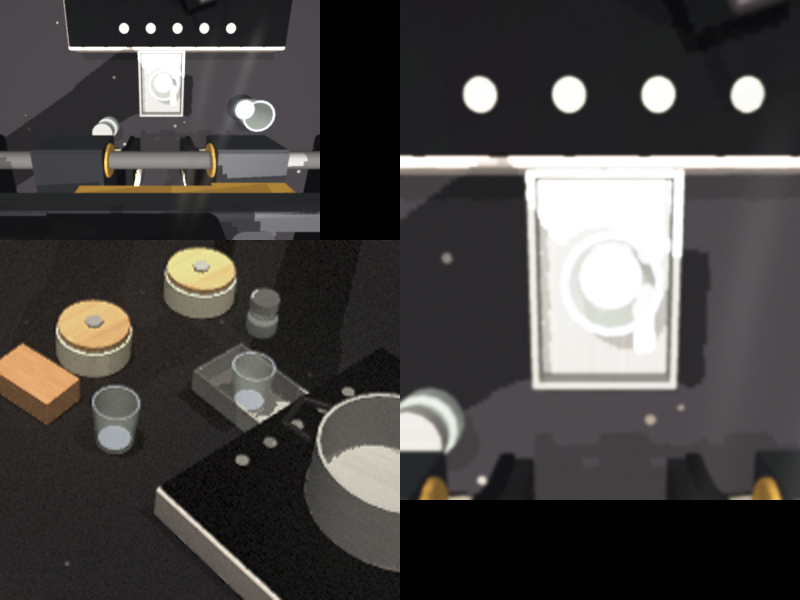

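Run:
```python
from h import *
w=np.load("last.npy",allow_pickle=True).item(); g=cv2.cvtColor(w["color"],cv2.COLOR_RGB2GRAY).astype(int)
def fitln(cols,r0,r1,z,sgn,th=130):
    P=[]
    for u in cols:
        b=np.where(g[r0:r1,u]>th)[0]
        if len(b): P.append(onz(w,u,r0+(b[0]-.5 if sgn>0 else b[-1]+.5),z)[:2])
    P=np.array(P);s,c=np.polyfit(P[:,0],P[:,1],1);r=P[:,1]-s*P[:,0]-c;k=abs(r)<1;s,c=np.polyfit(P[k,0],P[k,1],1)
    print("y at x=564: %.1f  normal yaw %.2f n %d rms %.2f"%(s*564+c,90+np.degrees(np.arctan(s)),k.sum(),r[k].std()));
print("hob top edge");fitln(list(range(150,270,3))+list(range(375,560,3)),85,112,48,1)
print("hob bottom edge");fitln(list(range(150,270,3))+list(range(375,560,3)),85,112,0,-1,110)
print("tray rear");fitln(range(290,358,2),215,245,30,-1)
P=[];L=[]
for v in range(115,225,4):
    b=np.where(g[v,255:390]>120)[0]+255; P.append(onz(w,b[-1]+.5,v,30)[:2]); L.append(onz(w,b[0]-.5,v,30)[:2])
for q in(L,P):
    q=np.array(q); s,c=np.polyfit(q[:,1],q[:,0],1); print("side yaw",90-np.degrees(np.arctan(s)),"x at 240",s*240+c)
print(g[85:125,[280,320,350]].T.tolist())
```

```text
hob top edge
y at x=564: 296.7  normal yaw 86.82 n 102 rms 0.25
hob bottom edge
y at x=564: 293.3  normal yaw 86.80 n 96 rms 0.31
tray rear
y at x=564: 181.4  normal yaw 86.84 n 34 rms 0.00
side yaw 87.07014940275583 x at 240 524.5003725516159
side yaw 86.20813474693227 x at 240 602.3749025816295
[[32, 32, 32, 32, 32, 32, 34, 64, 175, 253, 255, 255, 255, 255, 254, 239, 235, 254, 255, 255, 255, 254, 252, 252, 252, 252, 254, 254, 255, 255, 255, 255, 255, 255, 255, 255, 255, 255, 255, 253], [32, 33, 32, 32, 32, 32, 33, 62, 176, 253, 255, 255, 255, 255, 254, 240, 240, 255, 255, 255, 255, 248, 230, 254, 255, 255, 255, 255, 255, 255, 255, 255, 255, 255, 255, 255, 255, 255, 255, 255], [33, 33, 32, 33, 32, 32, 34, 55, 153, 250, 255, 255, 255, 255, 254, 246, 254, 255, 255, 255, 255, 246, 231, 254, 255, 255, 255, 255, 255, 255, 255, 255, 255, 255, 255, 255, 255, 255, 255, 255]]
```

Call:
move_arm(targets=[{"linear": [-20, 0, -25], "dr": [0, 0, 0]}, {"linear": [-35, 0, -20], "dr": [0, 0, 0]}, {"linear": [-35, 0, -20], "dr": [0, 0, 0]}, {"linear": [-35, 0, -15], "dr": [0, 0, 0]}, {"linear": [-35, 0, 0], "dr": [0, 0, 0]}])

```text
time: 18.15
tool_pos: [551.6, 32.7, 280.9]
tool_rot: [179.8, -0.0, 86.8]
contact_force: [1.7, -0.5, 0.3]
gripper_width: 35.8
```

Call:
move_arm(targets=[{"linear": [-35, 0, 0], "dr": [0, 0, 0]}, {"linear": [-35, 0, 0], "dr": [0, 0, 0]}, {"linear": [-15, 0, 0], "dr": [0, 0, 0]}, {"linear": [0, 0, 0], "dr": [0, 0, 0]}, {"linear": [0, 0, 0], "dr": [0, 0, 0]}])

```text
time: 18.57
tool_pos: [545.9, -51.6, 277.5]
tool_rot: [-179.9, -0.0, 86.7]
contact_force: [-1.6, 0.8, 0.6]
gripper_width: 36.2
```

Run:
```python
from h import *
print({k:np.round(v,1).tolist() for k,v in get_state().items() if k in("tool_pos","contact_force","time")})
a=np.load("scene0.npy",allow_pickle=True).item()["color"].astype(int)
b=get_image("scene")["color"].astype(int)
d=(abs(a-b).max(2)>45).astype(np.uint8); d=cv2.morphologyEx(d,cv2.MORPH_OPEN,np.ones((3,3),np.uint8))
n,l,s,c=cv2.connectedComponentsWithStats(d)
for i in range(1,n): 
    if s[i,4]>15: print(s[i].tolist())
```

```text
{'time': 18.6, 'tool_pos': [545.9, -51.6, 277.5], 'contact_force': [-1.6, 0.8, 0.6]}
[292, 0, 33, 35, 471]
[328, 7, 41, 51, 1477]
[494, 12, 28, 38, 421]
[524, 16, 9, 31, 162]
[478, 25, 5, 8, 30]
[480, 42, 8, 15, 92]
[335, 64, 26, 6, 105]
[530, 71, 8, 9, 44]
[489, 73, 22, 6, 80]
[472, 80, 5, 6, 27]
[515, 80, 19, 18, 183]
[495, 87, 12, 17, 112]
[524, 86, 19, 52, 295]
[303, 103, 27, 20, 304]
[487, 125, 5, 6, 27]
[458, 154, 9, 8, 52]
[518, 164, 11, 7, 52]
[453, 172, 30, 17, 255]
[521, 174, 11, 7, 57]
[508, 182, 11, 5, 46]
[284, 200, 45, 35, 935]
[383, 224, 17, 12, 111]
[397, 273, 49, 38, 1003]
```

```bash
python3 -c "
from bench import *
print(close_job())"
```

```text
the job is handed in; nothing more can be done
None
```

The steel tray is through the gap and standing end-on to the hob's side, with the glass upright in it. I first pushed it sideways to line it up with the gap. Then I pushed it from behind with two fingers, and a small correction of about 2.5 mm to the left kept it centred between the jars.

**Contact:** at the hob the push was blocked, with the force rising from about 2 N to about 27 N.

**Squareness:** from above, the tray's rear edge measured 86.84° and the hob's side 86.8°. No dark gap showed between them.

**Disagreement:** the edge measurements of the tray's front and the hob's face differed by 1–4 mm. I put this down to edge blur and the calibration, and relied on the force, so the contact was not confirmed by picture alone.

**Glass and bystanders:** the glass was upright in the last overhead view. A before-and-after picture comparison showed no change apart from the tray, the arm and a patch on the near jar's lid, which I took to be the arm's shadow.

**Hand and time:** the hand was lifted well clear, about 280 mm up and behind the gap. The job was handed in at about 18.6 s of the 70 s allowed.

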